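Pack the balloon hire-kit tray for the pink-and-red party

TASK

Pack the foam-lined hire tray for the pink-and-red balloon order: set the brass filling nozzle, the spool of pink ribbon, the red balloon weight and the tape measure each into the cut-out of its own size and shape, standing as they stand now and right down on the yellow floor. Set them in gently, do not drop them, and leave the gold ribbon and the gold balloon weight, which belong to another order, where they are.

Things in the scene. Friction and masses are not known exactly. Their poses are not given: they have to be found in the camera images.
- nozzle_centre (a point): brass filling nozzle for a helium cylinder, standing upright: 80 mm high, foot 30 mm across up to 21 mm, brass waist 24 mm across up to 51 mm, black tip 14 mm across above. This point: on its axis, half-way up (40 mm above its underside); z up along the axis. 0.19 kg, taken from above by the waist.
- pink_ribbon_centre (a point): spool of pink ribbon, black end discs with a pink label on top, standing upright: 64 mm high, 54 mm across the discs, 51 mm across the ribbon. This point: on its axis, half-way up (32 mm above its underside); z up. About 0.07 kg.
- red_weight_centre (a point): balloon weight wrapped in RED foil, a round pouch with a gathered neck, standing upright: 72 mm high; pouch 64 mm across at its widest, tapering to the neck; frill above the neck 44 mm across, from 52 to 72 mm up. This point: on its axis, half-way up (36 mm above its underside); z up. About 0.16 kg.
- measure_centre (a point): yellow pocket tape measure with a black round on top, lying flat (the one near the tray, not one far off to the right): about 58 mm along its x by 62 mm along its y with rounded corners, 30 mm high; a small metal hook sticks out at one corner. This point: the middle of its case, half-way up (15 mm above its underside); z up, x and y along the sides of the case. 0.17 kg.
- nozzle_block: fixed foam block 85x85 mm, 19 mm high, one of four (places vary) in a row in a grey tray: black foam over a yellow floor, with the smallest round cut-out, 45 mm across, for the nozzle. Origin: under the middle of the cut-out, at the block's underside, 4 mm above the desk; z up, x and y along its sides. Yellow floor 6 mm and foam top 19 mm above the origin (cut-out 13 mm deep); tray rim 1 mm higher.
- ribbon_block: fixed foam block 85x85 mm, 19 mm high, one of four (places vary) in a row in a grey tray: black foam over a yellow floor, with the middle-sized round cut-out, 64 mm across, for the ribbon spool. Origin: under the middle of the cut-out, at the block's underside, 4 mm above the desk; z up, x and y along its sides. Yellow floor 6 mm and foam top 19 mm above the origin (cut-out 13 mm deep); tray rim 1 mm higher.
- weight_block: fixed foam block 85x85 mm, 19 mm high, one of four (places vary) in a row in a grey tray: black foam over a yellow floor, with the largest round cut-out, 75 mm across, for the balloon weight. Origin: under the middle of the cut-out, at the block's underside, 4 mm above the desk; z up, x and y along its sides. Yellow floor 6 mm and foam top 19 mm above the origin (cut-out 13 mm deep); tray rim 1 mm higher.
- measure_block: fixed foam block 85x85 mm, 19 mm high, one of four (places vary) in a row in a grey tray: black foam over a yellow floor, with the square cut-out, 78 x 75 mm, sides parallel to the block's, for the tape measure. Origin: under the middle of the cut-out, at the block's underside, 4 mm above the desk; z up, x and y along its sides. Yellow floor 6 mm and foam top 19 mm above the origin (cut-out 13 mm deep); tray rim 1 mm higher.
- gold_ribbon_centre (a point): spool of GOLD (orange-brown) ribbon, black end discs with a gold label on top, standing upright: 75 mm high, 60 mm across; it belongs to another order. This point: on its axis, half-way up (37.5 mm above its underside); z up.
- gold_weight_centre (a point): balloon weight wrapped in GOLD foil, same shape and size as the red one, standing upright; it belongs to another order. This point: on its axis, half-way up (36 mm above its underside); z up.
There are look-alikes about, which are no part of the job. There is more than one size of the part that bears red_weight_centre; the job needs the smaller.

How it is judged:
At the end, for the whole second after the job is handed in: Nozzle, pink ribbon, red weight and tape measure each rest in their own block: centre within 15 mm of its middle, underside within 5 mm of the yellow floor, upright (measure flat) within 0.12 rad, at rest. Gold ribbon and gold weight upright, within 30 mm of their starts (horizontal distance between nozzle_centre and nozzle_block below 0.015 m and z of nozzle_centre in the frame of nozzle_block between 0.04 and 0.051 m and angle between each of nozzle_centre, pink_ribbon_centre, red_weight_centre, measure_centre, gold_ribbon_centre, gold_weight_centre's own z axis and vertical below 0.12 rad and linear speed of each of nozzle, pink_ribbon, red_weight, measure below 0.02 m/s and horizontal distance between pink_ribbon_centre and ribbon_block below 0.015 m and z of pink_ribbon_centre in the frame of ribbon_block between 0.032 and 0.043 m and horizontal distance between red_weight_centre and weight_block below 0.015 m and z of red_weight_centre in the frame of weight_block between 0.036 and 0.047 m and horizontal distance between measure_centre and measure_block below 0.015 m and z of measure_centre in the frame of measure_block between 0.015 and 0.026 m and distance of each of gold_ribbon_centre, gold_weight_centre from where it was at the start of the episode below 0.03 m); the robot touches nothing.
It fails at once if the gold ribbon, which belongs to another order, was shifted more than 30 mm or picked up (distance of gold_ribbon_centre from where it was at the start of the episode above 0.03 m).
It fails at once if the gold balloon weight, which belongs to another order, was shifted more than 30 mm or picked up (distance of gold_weight_centre from where it was at the start of the episode above 0.03 m).
It fails at once if a thing was dropped (fell free by more than about 30 mm) ((linear speed of nozzle above 0.75 m/s and contact force between nozzle and the fingers below 0.05 N) or (linear speed of pink_ribbon above 0.75 m/s and contact force between pink_ribbon and the fingers below 0.05 N) or (linear speed of red_weight above 0.75 m/s and contact force between red_weight and the fingers below 0.05 N) or (linear speed of measure above 0.75 m/s and contact force between measure and the fingers below 0.05 N)).
It also fails if it takes over 120 s, if anything falls off the work surface, if the arm or the gripper's body presses on something with over 40 N, if the wrist force passes 120 N, or if a joint passes its speed limit or range.

ROBOT

A 6-joint arm with a two-finger parallel gripper is mounted at the origin on a cart in front of the work surface, level with it; the furniture and walls round the work are solid. World frame = base frame: x ahead of the robot, y to its left, z up, the work surface at z = 0. Lengths are in m, angles in rad, forces in N, time in s.
With the tool pointing down it reaches from about 0.35 to 0.975 m from the base axis. Payload 4.9 kg.
Tool frame: the origin (TCP) lies between the finger pads; the fingertips stand 14 mm ahead of it and the grasp point (between the pads) lies 5 mm behind it (manip.finger_overhang is the distance from the TCP to the fingertips, in m); z points along the fingers, y is the line along which they close (so a half turn about z gives the same grasp; the last joint's range is limited). The gripper opens to 85 mm and grips with 20 to 120 N. Pads are 22 mm wide; open, the fingers measure 114 mm over their backs; the gripper's body (76 mm by 85 mm) begins 54 mm behind the grasp point. The pads swing forward as they close: fully open they stand 13 mm farther back than shut.
Start: joints at [-1.389, 0.053, 1.613, -0, 1.476, -0.119], TCP at [0.185, -0.597, 0.245] pointing down, gripper open.
Joint ranges: [-3.01, 3.01], [-1.01, 2.22], [0.06, 2.58], [-1.02, 4.17], [0.09, 2.62], [-3.14, 3.14]. Speed limits (rad/s): [2.57, 2.57, 3.14, 3.14, 3.14, 3.14].

INTERFACE

Orientations are given as a unit quaternion [w, x, y, z].
In Python, from plant import manip, grab_frame gives the robot as it stands.
- The arm moves only by the tool servo_tool, never from a script. Its argument "deltas" is a list that holds one entry, the list of rows, each a list of 5 numbers: the opening in per cent of the stroke, from 0 (shut) to 100 (fully open), then the shift along the world's x, y, z in m, then the turn about the world's z in degrees. A call has exactly 8 rows; each row shifts and turns the commanded pose from where the row before left it; what a row does not reach is not made up. A row lasts 1/10 s, in which the tool goes at most 50 mm and 8.59 degrees, less where a joint would pass 70% of its speed; a pose out of reach is approached as far as the arm can. A call is refused whole if a number of a shift passes 0.05 or a number of a turn 8.59, either way. A call with a gripper value outside its range is refused whole. The fingers move at their own pace and stop on an object; the grip force is fixed at half the most. Time passes only in rows, so rows that do not move let the fingers close, or fill a call up. It gives the time, the measured TCP pose, the force, the opening and the grip force at its end, in the units of the state.
- manip.state(): the state, without advancing time (a new reading comes with each control period).
- grab_frame(name): name is "scene" or "top" or "wrist"; returns a dict with "pixels" (400x640x3 uint8, red, green, blue), "z_map" (400x640 float32, m along the optical axis (not along the pixel's ray), 0 where there is no reading), "fx", "fy", "cx", "cy" (pixels), "rvec" (rotation vector, rad) and "tvec" (3), from world to camera coordinates, as OpenCV has them; the wrist camera has in their place "T_tool_cam" (4x4, takes a point from camera to tool coordinates, whose origin is the TCP and whose axes are the flange's). Camera axes: x right, y down, z forward; pixel columns grow to the right and rows downward; lengths in m; the calibration is good to about 2 mm. The wrist camera is an equidistant fisheye: a pixel r from the principal point sees the ray r / f radians off the axis. A picture is of the moment at which its call begins: read the wrist's pose just before it.
- manip.job_done(): hands the job in; it is judged then, once.
The state is a dict: "time": time; "joint_pos": joint angles; "joint_vel": joint speeds; "joint_efforts": joint torques, N m; "tool_pos": TCP position; "tool_rot": TCP orientation; "contact_force": force on the tool from outside, world axes, zero at the start; "ft_torque": the same for the moment, N m; "gripper_width": opening from 0.0 (shut) to 1.0 (fully open); "grasp_force": force on a finger pad.
Only numpy, scipy, OpenCV 4.12 (cv2) and the standard library are available. Lean on these libraries where they do the work, as an engineer would, in place of code of your own. Each camera call takes 0.05 s, during which the arm holds its last target. There are 200 camera calls.

## Working session

There is one attempt and no reset: what is moved stays moved. The work goes in short steps, Python scripts to look and compute and a tool call to move; the robot and the scene stay as the last step left them, time stands still between calls to the robot, and variables do not carry over. Pictures are saved under pics/ and viewed, at most 14 in all, crops included, and the job is handed in when it is done.

Besides the shell and the picture viewer there is one more tool, called after "Request:" by a JSON object that holds its "name" and its "arguments", one argument or row to a line. servo_tool: Moves the arm, as the interface text tells. Its arguments: {"type":"object","properties":{"deltas":{"type":"array"}},"required":["deltas"]}

```bash
mkdir -p pics; ls; cat > h.py <<'E'
import numpy as np, cv2
from plant import manip, grab_frame
def grab(n):
    f=grab_frame(n); return f
def save(f,name,crop=None,scale=1):
    im=f["pixels"][:,:,::-1]
    if crop: r0,r1,c0,c1=crop; im=im[r0:r1,c0:c1]
    im=cv2.resize(im,None,fx=scale,fy=scale,interpolation=cv2.INTER_CUBIC)
    cv2.imwrite("pics/"+name+".png",im)
def world(f):
    "HxWx3 world points for scene/top"
    z=f["z_map"]; v,u=np.mgrid[:z.shape[0],:z.shape[1]]
    pc=np.stack([(u-f["cx"])/f["fx"]*z,(v-f["cy"])/f["fy"]*z,z],-1)
    R,_=cv2.Rodrigues(np.array(f["rvec"],float))
    return (pc-np.array(f["tvec"]).ravel())@R
E
python3 - <<'E'
from h import *
import pickle
for n in("top","scene"):
    f=grab(n); save(f,n+"0",scale=1.25); pickle.dump(f,open(n+"0.pkl","wb"))
    print(n,f["fx"],f["rvec"],f["tvec"],(f["z_map"]>0).mean())
s=manip.state(); print(s["time"],s["tool_pos"],s["tool_rot"],s["gripper_width"],manip.finger_overhang)
E
```

```text
pics
top 494.31141178417454 [ 1.95095157 -1.92682862  0.50574178] [-0.07823283  0.41279202  1.58697664] 0.9961953125
scene 512.4554323913928 [ 1.96735086 -1.12904602  0.59532199] [-0.27747331  0.25718427  1.27323864] 0.9958984375
0.1 [ 0.18508754 -0.59639811  0.24417313] [-9.42241801e-04  9.88710922e-01  1.49832655e-01 -1.52851353e-05] 1.0021362493464598 0.014
```

View pics/top0.png

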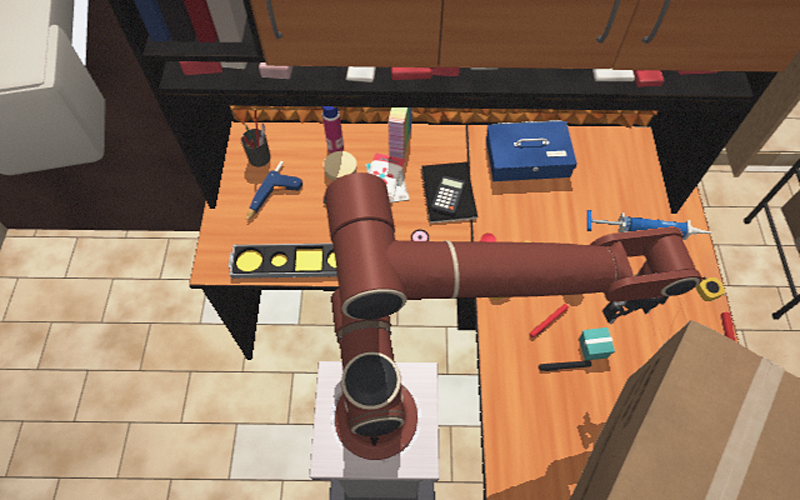

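View pics/scene0.png

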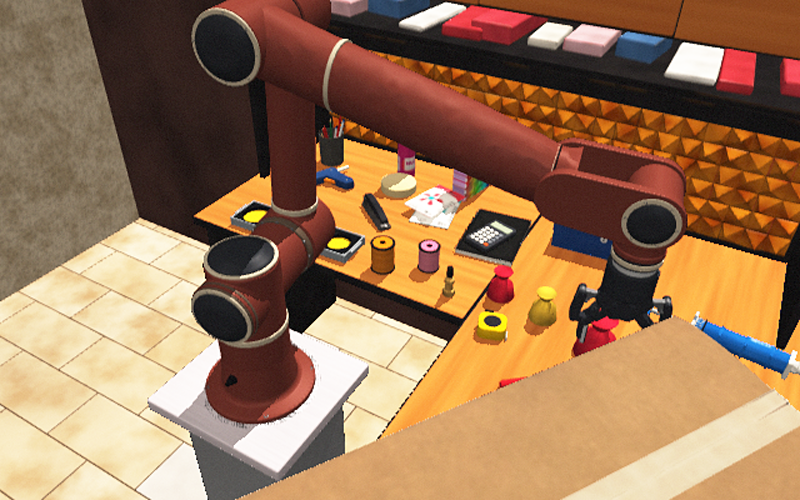

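The top view shows the tray at (232–340, 260): from the left a large round, a small round, a square, and a partly hidden round cut-out. The arm hides the rest.

The scene view shows these items and look-alikes:
- **Spools:** gold at (383,253), pink at (429,255).
- **Nozzle:** (449,282).
- **Red weights:** one at (501,284), another at (597,338) under the gripper. I need the smaller.
- **Gold weight:** (543,305).
- **Tape measures:** one at (491,325), and a look-alike far right at top (710,288).

```bash
cat > m.py <<'E'
from h import *
import pickle,sys
F={n:pickle.load(open(n+"0.pkl","rb")) for n in("top","scene")}
def circ(p):
    A=np.c_[2*p[:,:2],np.ones(len(p))]; s=np.linalg.lstsq(A,(p[:,:2]**2).sum(1),rcond=None)[0]
    return s[:2],np.sqrt(s[2]+s[:2]@s[:2])
E
python3 - <<'E'
from m import *
f=F["scene"]; W=world(f)
# windows in 800x500 picture (r0,r1,c0,c1)
win={"goldrib":(232,275,368,398),"pink":(236,275,416,442),"nozzle":(262,300,440,458),"redA":(262,306,484,518),"goldw":(284,328,526,560),"tape":(308,345,474,510),"redB":(312,360,572,620)}
for k,(a,b,c,d) in win.items():
    a,b,c,d=[int(x/1.25) for x in(a,b,c,d)]
    P=W[a:b,c:d].reshape(-1,3); P=P[(P[:,2]>0.012)&(P[:,2]<.15)]
    zt=np.percentile(P[:,2],99); 
    # keep object cluster near median
    m=np.median(P,0); P=P[np.hypot(*(P-m)[:,:2].T)<.06]
    top=P[P[:,2]>zt-.006]
    print(k,len(P),"zmax",zt.round(4),"lo",np.percentile(P,2,0).round(3),"hi",np.percentile(P,98,0).round(3),"topmid",((top.min(0)+top.max(0))/2).round(3),"top ext",np.ptp(top,axis=0).round(3))
# tray: yellow floor in top and scene
for n in F:
    f=F[n];W=world(f);hsv=cv2.cvtColor(f["pixels"],cv2.COLOR_RGB2HSV)
    m=((hsv[...,0]>22)&(hsv[...,0]<36)&(hsv[...,1]>140)&(W[...,2]<.03)&(W[...,2]>-.02)).astype(np.uint8)
    k,l,st,_=cv2.connectedComponentsWithStats(m)
    for i in range(1,k):
        if st[i,4]>40:
            P=W[l==i]; print(n,st[i],"med",np.median(P,0).round(3),"lo",np.percentile(P,1,0).round(3),"hi",np.percentile(P,99,0).round(3))
E
```

```text
goldrib 492 zmax 0.0809 lo [ 0.41  -0.044  0.014] hi [0.464 0.008 0.08 ] topmid [ 0.44  -0.016  0.079] top ext [0.064 0.06  0.007]
pink 373 zmax 0.0697 lo [ 0.473 -0.136  0.014] hi [ 0.523 -0.09   0.069] topmid [ 0.499 -0.112  0.067] top ext [0.06  0.053 0.006]
nozzle 169 zmax 0.082 lo [ 0.416 -0.212  0.014] hi [ 0.44  -0.188  0.081] topmid [ 0.43  -0.2    0.081] top ext [0.019 0.011 0.009]
redA 427 zmax 0.0734 lo [ 0.463 -0.333  0.013] hi [ 0.511 -0.283  0.073] topmid [ 0.492 -0.306  0.071] top ext [0.044 0.044 0.007]
goldw 481 zmax 0.0739 lo [ 0.438 -0.444  0.013] hi [ 0.487 -0.393  0.073] topmid [ 0.469 -0.416  0.071] top ext [0.044 0.043 0.007]
tape 429 zmax 0.0354 lo [ 0.336 -0.37   0.013] hi [ 0.398 -0.307  0.034] topmid [ 0.367 -0.336  0.033] top ext [0.063 0.065 0.008]
redB 578 zmax 0.1016 lo [ 0.378 -0.578  0.016] hi [ 0.428 -0.513  0.101] topmid [ 0.406 -0.557  0.099] top ext [0.047 0.046 0.007]
scene [195 169  17   9 112] med [0.442 0.391 0.012] lo [0.404 0.359 0.008] hi [0.475 0.416 0.024]
scene [262 191  17   8 111] med [0.455 0.126 0.012] lo [0.416 0.089 0.008] hi [0.478 0.15  0.027]
scene [395 250  11  15  59] med [ 0.374 -0.356  0.028] lo [ 0.347 -0.369  0.016] hi [ 0.413 -0.333  0.03 ]
```

```bash
python3 - <<'E'
from m import *
f=F["scene"]; save(f,"crop1",(175,300,270,520),3)
E
```

```text
(no output)
```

View pics/crop1.png

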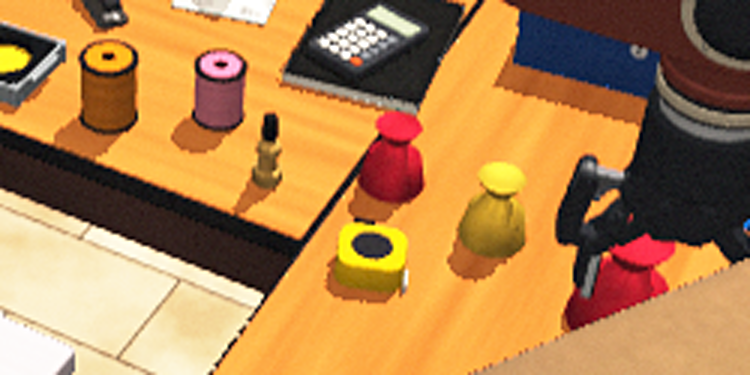

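The smaller red weight is the one at scene (501,284), 72 mm high. The one under the gripper is about 100 mm high. Next I'll get the tray pose, the tape's yaw and the weight's profile.

```bash
python3 - <<'E'
from m import *
f=F["scene"];W=world(f);hsv=cv2.cvtColor(f["pixels"],cv2.COLOR_RGB2HSV)
P=W[209:246,386:416].reshape(-1,3)
c=np.array([.492,-.306]); v=np.array([c[0],c[1]])
for z in range(8,76,6):
    q=P[abs(P[:,2]-z/1000)<.003]; r=np.hypot(*(q[:,:2]-c).T)
    if len(q): print(z,len(q),(2*np.median(r)).round(3))
# tape: top surface pts
P=W[244:278,376:412].reshape(-1,3); P=P[(P[:,2]>.027)&(P[:,2]<.04)]
print("tape",cv2.minAreaRect((P[:,:2]*1000).astype(np.float32)))
f=F["top"];W=world(f)
print("desk z",np.median(W[150:170,170:190].reshape(-1,3),0))
g=W[190:226,180:275]
hsv=cv2.cvtColor(f["pixels"],cv2.COLOR_RGB2HSV)
m=((hsv[...,0]>20)&(hsv[...,0]<40)&(hsv[...,1]>120)).astype(np.uint8); m[:190]=0;m[228:]=0;m[:,280:]=0;m[:,:180]=0
k,l,st,ce=cv2.connectedComponentsWithStats(m)
for i in range(1,k):
    if st[i,4]>20:
        P=W[l==i];print(st[i],ce[i].round(1),np.median(P,0).round(3),P.min(0).round(3),P.max(0).round(3))
save(f,"crop2",(185,235,170,290),6)
E
```

```text
8 85 0.067
14 49 0.06
20 38 0.057
26 46 0.053
32 36 0.051
38 71 0.045
44 51 0.031
50 19 0.02
56 3 0.02
62 8 0.033
68 72 0.03
74 49 0.036
tape ((370.10748291015625, -335.53167724609375), (66.93941497802734, 60.92911911010742), 12.937904357910156)
desk z [0.66058841 0.48950862 0.00100729]
[236 199  22  18 277] [245.6 208.5] [0.445 0.217 0.01 ] [-0.408 -0.072 -0.   ] [0.482 0.25  1.589]
[189 201  21  16 252] [199.  208.9] [0.443 0.383 0.01 ] [ 0.409  0.344 -0.001] [0.478 0.421 0.027]
[217 203  13  10  83] [222.8 208.1] [0.447 0.297 0.01 ] [0.426 0.272 0.003] [0.469 0.318 0.023]
[262 202   8  12  34] [265.5 208. ] [0.437 0.141 0.013] [0.074 0.044 0.005] [0.474 0.155 0.683]
```

View pics/crop2.png

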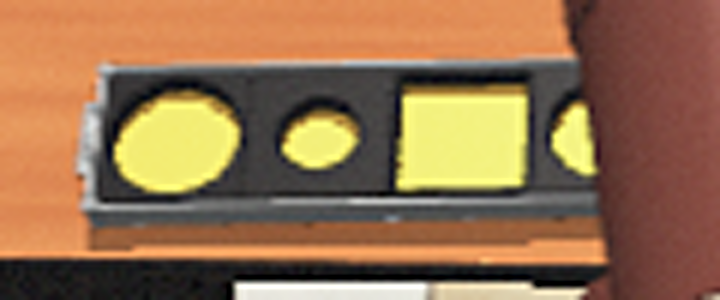

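The tray row, at y ≈ 0.38 to 0.13 and x ≈ 0.445, reads weight, nozzle, measure (square), ribbon. I'll hover over the nozzle first and check it from the wrist.

Request:
{"name": "servo_tool", "arguments": {
  "deltas": [
    [[100,0.015,0.025,-0.004,4.6],[100,0.015,0.025,-0.004,4.6],[100,0.015,0.025,-0.004,4.6],[100,0.015,0.025,-0.004,4.6],[100,0.015,0.025,-0.004,4.6],[100,0.015,0.025,-0.004,4.6],[100,0.015,0.025,-0.004,4.6],[100,0.015,0.025,-0.004,4.6]]
  ]
}}

```text
time: 0.9
tool_pos: [0.3055, -0.3956, 0.2126]
tool_rot: [-0.0, 0.89, 0.456, 0.0]
contact_force: [0.7, -0.3, 0.2]
gripper_width: 1.001
grasp_force: 0.0
```

Request:
{"name": "servo_tool", "arguments": {
  "deltas": [
    [[100,0.016,0.025,-0.004,4.6],[100,0.016,0.025,-0.004,4.6],[100,0.016,0.025,-0.004,4.6],[100,0.016,0.025,-0.004,4.6],[100,0.016,0.025,-0.004,4.6],[100,0.015,0.025,-0.004,4.5],[100,0.015,0.022,-0.004,4.5],[100,0,0,0,0]]
  ]
}}

```text
time: 1.7
tool_pos: [0.4156, -0.2224, 0.1841]
tool_rot: [-0.001, 0.73, 0.684, 0.0]
contact_force: [-0.0, -0.7, 0.2]
gripper_width: 1.001
grasp_force: 0.0
```

```bash
cat >> h.py <<'E'
from scipy.spatial.transform import Rotation as Ro
def wrist():
    s=manip.state(); f=grab_frame("wrist")
    z=f["z_map"]; v,u=np.mgrid[:z.shape[0],:z.shape[1]]
    a=(u-f["cx"])/f["fx"]; b=(v-f["cy"])/f["fy"]; t=np.hypot(a,b)+1e-9
    k=np.tan(t)/t
    pc=np.stack([a*k*z,b*k*z,z],-1); pc[(t>1.3)|(z<=0)]=np.nan
    T=np.array(f["T_tool_cam"]); pt=pc@T[:3,:3].T+T[:3,3]
    q=np.array(s["tool_rot"]); R=Ro.from_quat(q[[1,2,3,0]]).as_matrix()
    W=pt@R.T+np.array(s["tool_pos"])
    yaw=np.degrees(np.arctan2(R[1,1],R[0,1]))
    return s,f,W,yaw
def proj(f,s,X):
    "world point -> wrist pixel"
    q=np.array(s["tool_rot"]); R=Ro.from_quat(q[[1,2,3,0]]).as_matrix()
    T=np.array(f["T_tool_cam"]); p=(np.asarray(X)-s["tool_pos"])@R; p=(p-T[:3,3])@T[:3,:3]
    t=np.arctan2(np.hypot(p[0],p[1]),p[2]); h=np.hypot(p[0],p[1])
    return f["cx"]+f["fx"]*t*p[0]/h, f["cy"]+f["fy"]*t*p[1]/h
def obj(W,c,rad,z0,z1):
    P=W.reshape(-1,3); P=P[np.isfinite(P).all(1)]
    P=P[(np.hypot(*(P[:,:2]-c).T)<rad)&(P[:,2]>z0)&(P[:,2]<z1)]
    return P
def mid(P): 
    a,b=np.percentile(P[:,:2],1,0),np.percentile(P[:,:2],99,0); return ((a+b)/2).round(4),(b-a).round(4),len(P)
E
python3 - <<'E'
from h import *
s,f,W,yaw=wrist(); save(f,"w1",scale=1.25)
print(s["time"],np.round(s["tool_pos"],4),"yaw",yaw.round(1),np.round(s["joint_pos"],2),f["T_tool_cam"][:3,3],f["fx"])
for n,c,r,a,b in [("noz",(.43,-.2),.03,.06,.1),("nozfoot",(.43,-.2),.03,.01,.1),("pink",(.499,-.112),.045,.055,.08),("red",(.492,-.306),.045,.06,.09),("tape",(.367,-.336),.05,.025,.045)]:
    P=obj(W,c,r,a,b)
    if len(P)>5: print(n,mid(P),np.median(P[:,2]).round(4),P[:,2].max().round(4))
    if n=="tape" and len(P)>5: print(cv2.minAreaRect((P[:,:2]*1000).astype(np.float32)))
E
```

```text
1.7 [ 0.4156 -0.2224  0.1841] yaw -3.7 [-0.65 -0.28  2.02  0.    1.4  -0.59] [ 0.07185185  0.00025254 -0.12921464] 309.70691628693146
noz (array([ 0.4326, -0.1998]), array([0.0137, 0.014 ]), 349) 0.0798 0.0825
nozfoot (array([ 0.433 , -0.1967]), array([0.0281, 0.0219]), 901) 0.0478 0.0825
pink (array([ 0.5008, -0.1117]), array([0.0509, 0.05  ]), 3094) 0.065 0.0676
red (array([ 0.483 , -0.3068]), array([0.0236, 0.0415]), 689) 0.0697 0.0727
tape (array([ 0.3701, -0.3352]), array([0.061, 0.062]), 2415) 0.0289 0.0321
((372.96685791015625, -334.24908447265625), (66.38294219970703, 61.629642486572266), 18.66312026977539)
```

View pics/w1.png

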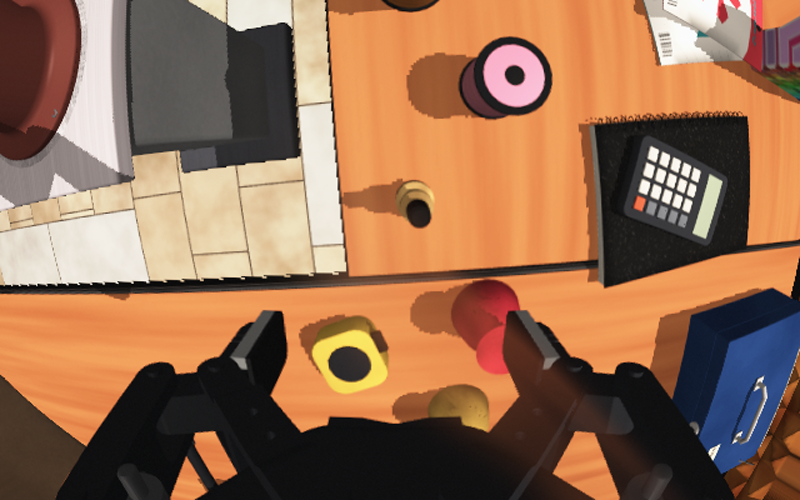

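The wrist view puts the nozzle at (415,205), pink spool at (512,77), tape at (348,350) and red weight at (490,330). All agree with the scene estimates within about 3 mm. I'll grip the nozzle now.

Request:
{"name": "servo_tool", "arguments": {
  "deltas": [
    [[80,0.008,0.011,-0.01,1.9],[70,0.008,0.011,-0.02,1.8],[70,0,0,-0.03,0],[60,0,0,-0.03,0],[60,0,0,-0.025,0],[60,0,0,-0.02,0],[60,0,0,-0.009,0],[60,0,0,0,0]]
  ]
}}

```text
time: 2.55
tool_pos: [0.43, -0.2024, 0.0396]
tool_rot: [-0.002, 0.709, 0.705, -0.0]
contact_force: [-0.3, 0.2, 1.0]
gripper_width: 0.598
grasp_force: 0.0
```

Request:
{"name": "servo_tool", "arguments": {
  "deltas": [
    [[40,0,0,0,0],[20,0,0,0,0],[10,0,0,0,0],[5,0,0,0,0],[0,0,0,0,0],[0,0,0,0,0],[0,0,0,0,0],[0,0,0,0,0]]
  ]
}}

```text
time: 3.35
tool_pos: [0.4325, -0.2038, 0.043]
tool_rot: [0.002, 0.709, 0.705, 0.0]
contact_force: [1.0, 0.8, 5.9]
gripper_width: 0.234
grasp_force: 59.2
```

Request:
{"name": "servo_tool", "arguments": {
  "deltas": [
    [[0,0,0,0.01,0],[0,0,0,0.03,0],[0,0,0,0.04,0],[0,0,0,0.04,0],[0,0.001,0.03,0.02,0],[0,0.001,0.035,0,0],[0,0.001,0.035,0,0],[0,0.001,0.035,0,0]]
  ]
}}

```text
time: 4.15
tool_pos: [0.4343, -0.0666, 0.1812]
tool_rot: [-0.0, 0.709, 0.705, -0.0]
contact_force: [-0.1, 0.8, -2.4]
gripper_width: 0.237
grasp_force: 59.1
```

Request:
{"name": "servo_tool", "arguments": {
  "deltas": [
    [[0,0.001,0.035,0,0],[0,0.001,0.035,0,0],[0,0.001,0.035,0,0],[0,0.001,0.035,0,0],[0,0.001,0.035,0,0],[0,0.001,0.035,0,0],[0,0.001,0.035,0,0],[0,0.001,0.02,0,0]]
  ]
}}

```text
time: 4.95
tool_pos: [0.442, 0.199, 0.1809]
tool_rot: [-0.001, 0.708, 0.706, -0.001]
contact_force: [0.4, -1.5, -0.8]
gripper_width: 0.232
grasp_force: 59.1
```

Request:
{"name": "servo_tool", "arguments": {
  "deltas": [
    [[0,0.001,0.01,0,0],[0,0,0,0,0],[0,0,0,0,0],[0,0,0,0,0],[0,0,0,0,0],[0,0,0,0,0],[0,0,0,0,0],[0,0,0,0,0]]
  ]
}}

```text
time: 5.75
tool_pos: [0.4442, 0.2069, 0.1813]
tool_rot: [0.0, 0.709, 0.705, 0.0]
contact_force: [0.0, -0.7, -1.5]
gripper_width: 0.236
grasp_force: 59.1
```

```bash
cat > tray.py <<'E'
from h import *
s,f,W,yaw=wrist(); 
print(s["time"],np.round(s["tool_pos"],4),"yaw",yaw.round(1),np.round(s["joint_pos"],2),s["gripper_width"],s["grasp_force"])
hsv=cv2.cvtColor(f["pixels"],cv2.COLOR_RGB2HSV)
m=((hsv[...,0]>20)&(hsv[...,0]<40)&(hsv[...,1]>120)&(hsv[...,2]>60)&np.isfinite(W).all(-1)&(W[...,1]>.05)).astype(np.uint8)
k,l,st,ce=cv2.connectedComponentsWithStats(m)
for i in range(1,k):
    if st[i,4]>150:
        P=W[l==i]; h,w=m.shape; hull=cv2.convexHull((P[:,:2]*1000).astype(np.float32))
        (cx,cy),r=cv2.minEnclosingCircle(hull)
        print(st[i],"med",np.median(P,0).round(4),"mid",mid(P),"rect",np.round(np.hstack([np.array(x).ravel() for x in cv2.minAreaRect(hull)]),1),"minE",round(cx,1),round(cy,1),round(2*r,1))
E
python3 - <<'E'
from tray import *
save(f,"w2",scale=1.25)
E
```

```text
5.75 [0.4442 0.2069 0.1813] yaw -0.3 [ 0.28 -0.23  1.99 -0.    1.39  0.29] 0.23620359312422737 59.06398345017806
[ 276    0   79   42 2662] med [0.4443 0.3711 0.0105] mid (array([0.4445, 0.3682]), array([0.0714, 0.0426]), 2662) rect [444.8 366.9  47.1  74.2  89.9] minE 445.0 380.5 75.3
[ 294   69   49   47 1744] med [0.4469 0.2953 0.0106] mid (array([0.4474, 0.2954]), array([0.0426, 0.0428]), 1744) rect [447.4 295.3  45.1  44.4  55. ] minE 447.7 295.3 45.7
[ 282  142   78   74 5027] med [0.4503 0.2139 0.0107] mid (array([0.4499, 0.2106]), array([0.0731, 0.0728]), 5027) rect [450.4 210.1  75.8  75.9   0.9] minE 450.7 209.3 103.7
```

View pics/w2.png

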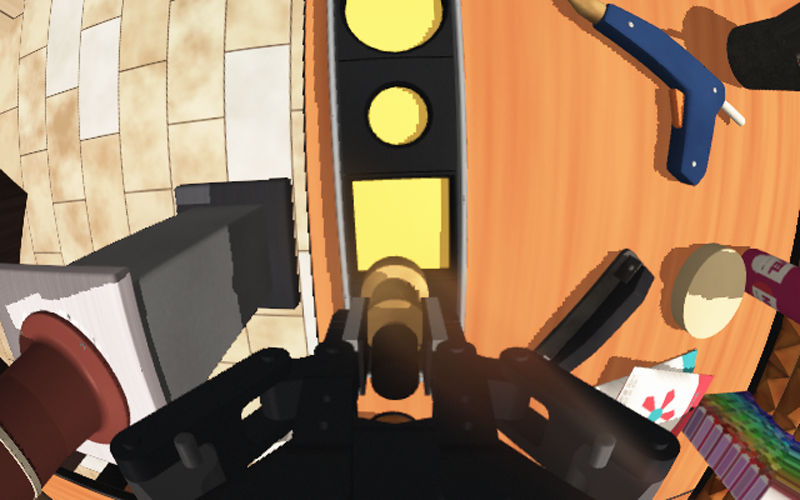

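The nozzle hangs upright at (393,340). The cut-outs show clearly: weight at (393,15), nozzle at (398,115), square at (401,223). Next I'll measure the nozzle's offset in the grip.

```bash
python3 - <<'E'
from h import *
s,f,W,yaw=wrist(); t=np.array(s["tool_pos"])
P=(W-t)[230:330,285:345].reshape(-1,3); P=P[np.isfinite(P).all(1)]
P=P[(abs(P[:,0])<.02)&(abs(P[:,1])<.04)&(P[:,2]<.06)&(P[:,2]>-.06)]
for z in np.arange(-.05,.06,.01):
    q=P[abs(P[:,2]-z)<.005]
    if len(q)>5: print(z.round(3),len(q),mid(q)[:2],q[:,1].max().round(4))
print(P.max(0))
E
```

```text
-0.03 109 (array([0.0004, 0.0057]), array([0.0291, 0.0051])) 0.0083
-0.02 156 (array([0.0004, 0.008 ]), array([0.0237, 0.0089])) 0.0125
-0.01 154 (array([-0.    ,  0.0019]), array([0.0284, 0.026 ])) 0.0151
0.0 991 (array([-0.    ,  0.0033]), array([0.0267, 0.0248])) 0.016
0.01 817 (array([-0.0001,  0.0014]), array([0.0251, 0.0227])) 0.0141
0.02 1104 (array([0.0001, 0.0003]), array([0.0236, 0.0224])) 0.0117
0.03 672 (array([0.0001, 0.002 ]), array([0.0235, 0.0184])) 0.012
0.04 966 (array([0.0003, 0.0039]), array([0.0135, 0.0133])) 0.011
[0.01499781 0.01595928 0.03908377]
```

```bash
cat > held.py <<'E'
from h import *
def held(x0=.02,y0=.04,zs=np.arange(-.05,.06,.01),rows=(0,400),cols=(0,640)):
    s,f,W,yaw=wrist(); t=np.array(s["tool_pos"])
    P=(W-t)[rows[0]:rows[1],cols[0]:cols[1]].reshape(-1,3); P=P[np.isfinite(P).all(1)]
    P=P[(abs(P[:,0])<x0)&(abs(P[:,1])<y0)]
    for z in zs:
        q=P[abs(P[:,2]-z)<.004]
        if len(q)>5: print(z.round(3),mid(q),"ymax",np.percentile(q[:,1],98).round(4))
E
python3 - <<'E'
from held import *
held(rows=(190,330),cols=(285,345))
E
```

```text
-0.04 (array([0.0004, 0.0136]), array([0.0274, 0.0101]), 79) ymax 0.0186
-0.03 (array([0.0006, 0.0114]), array([0.0287, 0.0146]), 384) ymax 0.0186
-0.02 (array([0.0002, 0.01  ]), array([0.0194, 0.0098]), 260) ymax 0.0141
-0.01 (array([-0.0001,  0.0012]), array([0.0287, 0.024 ]), 95) ymax 0.013
0.0 (array([-0.0001,  0.0031]), array([0.0267, 0.025 ]), 675) ymax 0.0155
0.01 (array([-0.0001,  0.0007]), array([0.0252, 0.0224]), 548) ymax 0.0118
0.02 (array([0.0001, 0.0003]), array([0.0237, 0.0224]), 798) ymax 0.0114
0.03 (array([0.0001, 0.0023]), array([0.0235, 0.0176]), 506) ymax 0.0111
0.04 (array([0.0003, 0.0041]), array([0.0129, 0.0125]), 835) ymax 0.0099
```

Request:
{"name": "servo_tool", "arguments": {
  "deltas": [
    [[0,0.001,0.03,0,0],[0,0.001,0.03,0,0.0],[0,0.001,0.025,-0.02,0],[0,0,0,-0.03,0],[0,0,0,-0.03,0],[0,0,0,-0.025,0],[0,0,0,-0.015,0],[0,0,0,0,0]]
  ]
}}

```text
time: 6.7
tool_pos: [0.4454, 0.2913, 0.0587]
tool_rot: [-0.001, 0.709, 0.705, -0.002]
contact_force: [-0.1, 0.2, -1.2]
gripper_width: 0.241
grasp_force: 59.1
```

Request:
{"name": "servo_tool", "arguments": {
  "deltas": [
    [[0,0,0,-0.003,0],[0,0,0,-0.003,0],[0,0,0,-0.002,0],[0,0,0,-0.001,0],[0,0,0,0,0],[0,0,0,0,0],[0,0,0,0,0],[0,0,0,0,0]]
  ]
}}

```text
time: 7.5
tool_pos: [0.4477, 0.2924, 0.053]
tool_rot: [0.0, 0.709, 0.705, 0.001]
contact_force: [-0.7, 0.5, 3.6]
gripper_width: 0.233
grasp_force: 59.5
```

Request:
{"name": "servo_tool", "arguments": {
  "deltas": [
    [[30,0,0,0,0],[40,0,0,0,0],[50,0,0,0,0],[60,0,0,0,0],[60,0,0,0,0],[60,0,0,0.01,0],[60,0,0,0.02,0],[60,0,0,0.03,0]]
  ]
}}

```text
time: 8.3
tool_pos: [0.4459, 0.2915, 0.1117]
tool_rot: [-0.001, 0.709, 0.705, -0.002]
contact_force: [0.7, 0.4, 0.7]
gripper_width: 0.594
grasp_force: 0.0
```

Request:
{"name": "servo_tool", "arguments": {
  "deltas": [
    [[60,0,-0.01,0.04,0],[80,0,-0.03,0.03,0],[100,0,-0.04,0,0],[100,0,-0.04,0,0],[100,0,-0.04,0,0],[100,0,-0.03,0,0],[100,0,0,0,0],[100,0,0,0,0]]
  ]
}}

```text
time: 9.1
tool_pos: [0.4474, 0.1018, 0.1831]
tool_rot: [0.0, 0.709, 0.705, 0.001]
contact_force: [0.0, 0.2, -0.3]
gripper_width: 0.997
grasp_force: 0.0
```

```bash
python3 - <<'E'
from tray import *
for z0,z1 in[(.08,.1),(.03,.06)]: print(mid(obj(W,(.447,.295),.03,z0,z1)))
print("noz zmax",obj(W,(.447,.295),.03,.05,.12)[:,2].max())
E
```

```text
9.1 [0.4474 0.1018 0.1831] yaw -0.4 [ 0.06 -0.32  2.05  0.    1.4   0.07] 0.9970916491616145 0.0
[296   0  36   8 183] med [0.4469 0.2813 0.0106] mid (array([0.4475, 0.2794]), array([0.0323, 0.0116]), 183) rect [447.4 279.4  11.7  34.   89.6] minE 447.4 284.6 34.0
[ 277   35   82   78 5956] med [0.4502 0.2091 0.0106] mid (array([0.4505, 0.2094]), array([0.0741, 0.0744]), 5956) rect [450.7 209.3  76.   76.3   1.8] minE 450.5 209.4 104.7
[ 289  128   65   64 3153] med [0.4526 0.1245 0.0107] mid (array([0.4528, 0.1238]), array([0.0592, 0.0592]), 3153) rect [452.6 124.   63.   63.1  51.6] minE 453.2 124.0 64.9Traceback (most recent call last):
  File "<stdin>", line 2, in <module>
  File "h.py", line 39, in mid
    a,b=np.percentile(P[:,:2],1,0),np.percentile(P[:,:2],99,0); return ((a+b)/2).round(4),(b-a).round(4),len(P)
        ~~~~~~~~~~~~~^^^^^^^^^^^^^
    return _quantile_unchecked(
        a, q, axis, out, overwrite_input, method, keepdims, weights)
    return _ureduce(a,
                    func=_quantile_ureduce_func,
    ...<5 lines>...
                    overwrite_input=overwrite_input,
                    method=method)
    r = func(a, **kwargs)
    result = _quantile(arr,
                       quantiles=q,
    ...<2 lines>...
                       out=out,
                       weights=wgt)
    slices_having_nans = np.isnan(arr[-1, ...])
                                  ~~~^^^^^^^^^
IndexError: index -1 is out of bounds for axis 0 with size 0
```

Request:
{"name": "servo_tool", "arguments": {
  "deltas": [
    [[100,0.009,-0.035,0,0.4],[100,0.009,-0.036,0,0],[100,0.009,-0.036,0,0],[100,0.009,-0.036,0,0],[100,0.009,-0.036,0,0],[100,0.008,-0.034,0,0],[100,0,0,-0.02,0],[100,0,0,-0.03,0]]
  ]
}}

```text
time: 9.95
tool_pos: [0.5027, -0.1114, 0.1342]
tool_rot: [0.002, 0.706, 0.708, 0.001]
contact_force: [0.7, -0.2, -0.3]
gripper_width: 1.002
grasp_force: 0.0
```

Request:
{"name": "servo_tool", "arguments": {
  "deltas": [
    [[95,0,0,-0.03,0],[95,0,0,-0.03,0],[95,0,0,-0.025,0],[95,0,0,-0.013,0],[95,0,0,0,0],[80,0,0,0,0],[60,0,0,0,0],[40,0,0,0,0]]
  ]
}}

```text
time: 10.75
tool_pos: [0.5016, -0.1114, 0.0363]
tool_rot: [0.002, 0.706, 0.708, 0.001]
contact_force: [-1.4, -0.5, 3.8]
gripper_width: 0.591
grasp_force: 96.9
```

Request:
{"name": "servo_tool", "arguments": {
  "deltas": [
    [[20,0,0,0,0],[0,0,0,0,0],[0,0,0,0,0],[0,0,0,0,0],[0,0,0,0,0],[0,0,0,0,0],[0,0,0,0,0],[0,0,0,0,0]]
  ]
}}

```text
time: 11.55
tool_pos: [0.5016, -0.1114, 0.0362]
tool_rot: [0.001, 0.706, 0.708, 0.001]
contact_force: [-2.1, 0.2, 7.0]
gripper_width: 0.591
grasp_force: 96.5
```

Request:
{"name": "servo_tool", "arguments": {
  "deltas": [
    [[0,0,0,0.01,0],[0,0,0,0.02,0],[0,0,0,0.03,0],[0,0,0,0.04,0],[0,0,0,0.04,0],[0,0,0.01,0.01,0],[0,-0.005,0.025,0,0],[0,-0.006,0.03,0,0]]
  ]
}}

```text
time: 12.35
tool_pos: [0.4889, -0.0455, 0.1845]
tool_rot: [0.0, 0.707, 0.707, 0.0]
contact_force: [-0.1, 0.0, -1.7]
gripper_width: 0.587
grasp_force: 98.1
```

Request:
{"name": "servo_tool", "arguments": {
  "deltas": [
    [[0,-0.006,0.03,0,0],[0,-0.006,0.03,0,0],[0,-0.006,0.03,0,0],[0,-0.006,0.03,0,0],[0,-0.006,0.025,0,0],[0,-0.006,0.02,0,0],[0,0,0,0,0],[0,0,0,0,0]]
  ]
}}

```text
time: 13.15
tool_pos: [0.4526, 0.1192, 0.1836]
tool_rot: [-0.0, 0.706, 0.708, -0.001]
contact_force: [0.7, -0.5, -0.3]
gripper_width: 0.59
grasp_force: 98.1
```

```bash
python3 - <<'E'
from tray import *
save(f,"w3",scale=1.0)
t=np.array(s["tool_pos"])
P=(W-t).reshape(-1,3);C=f["pixels"].reshape(-1,3).astype(int)
ok=np.isfinite(P).all(1)&(np.hypot(P[:,0],P[:,1])<.05)&(P[:,2]>-.05)&(P[:,2]<.06)
pk=ok&(C[:,0]>150)&(C[:,2]>110)&(C[:,1]<C[:,0]-25)
P2=P[pk]; print("pink",np.percentile(P2[:,2],[2,50,90,99]).round(4)); 
T=P2[P2[:,2]>np.percentile(P2[:,2],90)-.004]; print(mid(T)); A=np.c_[T[:,:2],np.ones(len(T))]; print("plane",np.linalg.lstsq(A,T[:,2],rcond=None)[0].round(3))
E
```

```text
13.15 [0.4526 0.1192 0.1836] yaw 0.2 [ 0.1  -0.29  2.03 -0.    1.4   0.1 ] 0.5903487562444746 98.06692617494264
[288   0  46  26 447] med [0.4472 0.2857 0.0107] mid (array([0.4481, 0.2876]), array([0.0427, 0.0294]), 447) rect [447.5 287.2  30.8  43.7  89.6] minE 448.1 294.2 45.1
[ 273   52   81   79 5986] med [0.4503 0.2091 0.0106] mid (array([0.4503, 0.2095]), array([0.0736, 0.0739]), 5986) rect [450.6 209.4  76.   75.8   1.8] minE 450.4 209.4 105.6
[ 284  146   64   52 2495] med [0.4524 0.128  0.0107] mid (array([0.4525, 0.1294]), array([0.0597, 0.0471]), 2495) rect [452.7 129.6  63.   52.8   1.3] minE 452.6 125.1 64.5
pink [0.0279 0.0291 0.0298 0.0303]
(array([-0.0043,  0.0008]), array([0.0308, 0.0389]), 2001)
plane [0.011 0.009 0.029]
```

View pics/w3.png

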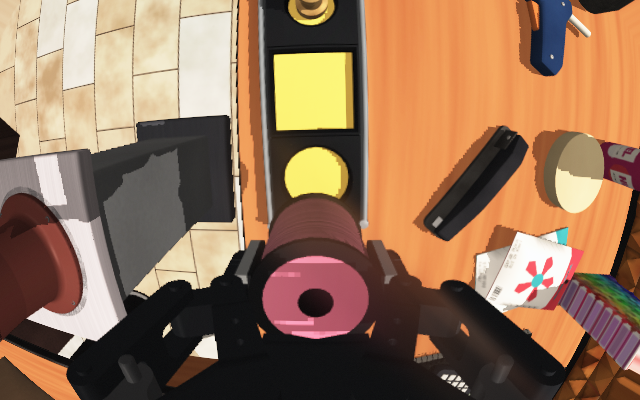

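The spool is held level at (315,290), and the nozzle stands in its cut-out at the top (311,10). I'll lower the spool.

Request:
{"name": "servo_tool", "arguments": {
  "deltas": [
    [[0,0,0.004,-0.02,0],[0,0,0,-0.03,0],[0,0,0,-0.03,0],[0,0,0,-0.025,0],[0,0,0,-0.015,0],[0,0,0,-0.01,0],[0,0,0,0,0],[0,0,0,0,0]]
  ]
}}

```text
time: 14.0
tool_pos: [0.4538, 0.1227, 0.0549]
tool_rot: [0.0, 0.707, 0.708, 0.0]
contact_force: [0.5, -0.0, -1.2]
gripper_width: 0.59
grasp_force: 98.1
```

Request:
{"name": "servo_tool", "arguments": {
  "deltas": [
    [[0,0,0,-0.003,0],[0,0,0,-0.002,0],[0,0,0,-0.002,0],[0,0,0,-0.001,0],[0,0,0,0,0],[0,0,0,0,0],[0,0,0,0,0],[0,0,0,0,0]]
  ]
}}

```text
time: 14.8
tool_pos: [0.4532, 0.1231, 0.0464]
tool_rot: [0.0, 0.706, 0.708, 0.0]
contact_force: [-0.7, 0.8, -0.3]
gripper_width: 0.588
grasp_force: 98.1
```

Request:
{"name": "servo_tool", "arguments": {
  "deltas": [
    [[0,0,0,-0.001,0],[0,0,0,-0.001,0],[0,0,0,0,0],[0,0,0,0,0],[0,0,0,0,0],[0,0,0,0,0],[0,0,0,0,0],[0,0,0,0,0]]
  ]
}}

```text
time: 15.6
tool_pos: [0.4533, 0.1232, 0.0462]
tool_rot: [-0.0, 0.706, 0.708, -0.001]
contact_force: [-7.4, -0.3, 14.2]
gripper_width: 0.591
grasp_force: 98.5
```

Request:
{"name": "servo_tool", "arguments": {
  "deltas": [
    [[65,0,0,0,0],[72,0,0,0,0],[80,0,0,0,0],[90,0,0,0,0],[90,0,0,0.003,0],[90,0,0,0.015,0],[95,0,0,0.03,0],[95,0,0,0.04,0]]
  ]
}}

```text
time: 16.4
tool_pos: [0.4514, 0.1229, 0.1313]
tool_rot: [-0.002, 0.706, 0.708, -0.002]
contact_force: [0.9, -0.5, -0.0]
gripper_width: 0.953
grasp_force: 0.0
```

Request:
{"name": "servo_tool", "arguments": {
  "deltas": [
    [[100,0,-0.02,0.04,0],[100,-0.006,-0.04,0.015,0],[100,-0.006,-0.04,0,0],[100,-0.006,-0.04,0,0],[100,-0.006,-0.04,0,0],[100,-0.006,-0.04,0,0],[100,-0.006,-0.04,0,0],[100,-0.006,-0.04,0,0]]
  ]
}}

```text
time: 17.2
tool_pos: [0.4106, -0.1785, 0.1876]
tool_rot: [0.0, 0.706, 0.708, 0.0]
contact_force: [1.0, 0.6, 0.6]
gripper_width: 0.999
grasp_force: 0.0
```

Request:
{"name": "servo_tool", "arguments": {
  "deltas": [
    [[100,-0.006,-0.04,0,0],[100,-0.006,-0.04,0,0],[100,-0.006,-0.04,0,0],[100,-0.006,-0.04,0,0],[100,-0.006,-0.04,0,0],[100,-0.006,-0.02,0,0],[100,-0.004,0,0,0],[100,0,0,0,0]]
  ]
}}

```text
time: 18.0
tool_pos: [0.3707, -0.3967, 0.187]
tool_rot: [-0.001, 0.707, 0.708, 0.0]
contact_force: [0.1, -0.3, -1.2]
gripper_width: 0.998
grasp_force: 0.0
```

```bash
python3 - <<'E'
from h import *
s,f,W,yaw=wrist(); save(f,"w4",scale=1.0)
print(s["time"],np.round(s["tool_pos"],4),"yaw",yaw.round(1),np.round(s["joint_pos"],2))
hsv=cv2.cvtColor(f["pixels"],cv2.COLOR_RGB2HSV)
D=np.hypot(W[...,0]-.37,W[...,1]+.335)
m=(D<.06)&(W[...,2]>.024)&(W[...,2]<.04)
P=W[m]; print(mid(P),np.median(P[:,2]))
print("all",np.round(np.hstack([np.array(x).ravel() for x in cv2.minAreaRect((P[:,:2]*1000).astype(np.float32))]),1))
my=m&(hsv[...,0]>20)&(hsv[...,0]<40)&(hsv[...,1]>100); P=W[my]
print("yel",mid(P),np.round(np.hstack([np.array(x).ravel() for x in cv2.minAreaRect((P[:,:2]*1000).astype(np.float32))]),1))
# extents along rotated axes
for a in range(-10,45,5):
    u=np.array([np.cos(np.radians(a)),np.sin(np.radians(a))]);v=np.array([-u[1],u[0]])
    e=[np.percentile(P[:,:2]@w,[1,99]) for w in(u,v)]
    print(a,[round(x[1]-x[0],4) for x in e],(u*e[0].mean()+v*e[1].mean()).round(4))
mk=m&(f["pixels"].max(-1)<70); print("black",mid(W[mk]))
E
```

```text
18.0 [ 0.3707 -0.3967  0.187 ] yaw 0.1 [-0.96 -0.1   1.86  0.    1.38 -0.96]
(array([ 0.3699, -0.3367]), array([0.0612, 0.0618]), 3989) 0.02892117116883866
all [ 373.1 -335.6   66.7   62.5   17.9]
yel (array([ 0.3694, -0.3364]), array([0.0601, 0.0628]), 2351) [ 369.5 -336.7   56.7   60.7   18.8]
-10 [np.float64(0.063), np.float64(0.0647)] [ 0.3694 -0.3365]
-5 [np.float64(0.0616), np.float64(0.0639)] [ 0.3694 -0.3366]
0 [np.float64(0.0601), np.float64(0.0628)] [ 0.3694 -0.3364]
5 [np.float64(0.0584), np.float64(0.0617)] [ 0.3694 -0.3366]
10 [np.float64(0.0567), np.float64(0.0603)] [ 0.3694 -0.3366]
15 [np.float64(0.0554), np.float64(0.0593)] [ 0.3694 -0.3367]
20 [np.float64(0.0551), np.float64(0.0592)] [ 0.3695 -0.3366]
25 [np.float64(0.0561), np.float64(0.0597)] [ 0.3695 -0.3365]
30 [np.float64(0.0579), np.float64(0.061)] [ 0.3695 -0.3365]
35 [np.float64(0.0597), np.float64(0.0623)] [ 0.3695 -0.3365]
40 [np.float64(0.0611), np.float64(0.0634)] [ 0.3695 -0.3364]
black (array([ 0.3763, -0.3316]), array([0.048 , 0.0433]), 1367)
```

View pics/w4.png

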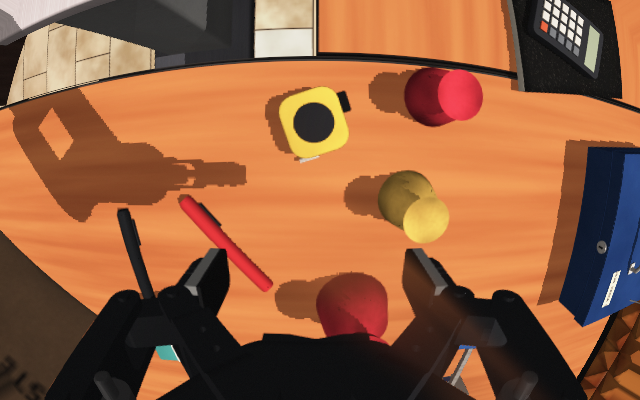

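The tape is at (315,122) with yaw ≈19°. It has a black tab on its +x face at (344,102) and the hook on its −y face at (309,158). I need their local extents to place the pads clear of both.

```bash
python3 - <<'E'
from h import *
s,f,W,yaw=wrist()
a=np.radians(18.8);u=np.array([np.cos(a),np.sin(a)]);v=np.array([-u[1],u[0]])
d=W[...,:2]-np.array([.3695,-.3366]); U=d@u*1000; V=d@v*1000; Z=W[...,2]*1000
bl=(f["pixels"].max(-1)<80)
m=bl&(U>28)&(U<48)&(abs(V)<40)&(Z>3); print("tab U",np.percentile(U[m],[2,98]),"V",np.percentile(V[m],[2,98]),"Z",np.percentile(Z[m],[2,50,98]),m.sum())
px=f["pixels"].astype(int); gr=(np.ptp(px,axis=-1)<40)&(px.max(-1)>120)
m=gr&(V<-24)&(V>-50)&(abs(U)<40)&(Z>2); print("hook U",np.percentile(U[m],[2,98]),"V",np.percentile(V[m],[2,98]),"Z",np.percentile(Z[m],[2,50,98]),m.sum())
E
```

```text
tab U [28.84129398 35.97287266] V [ 0.76585842 18.49242116] Z [25.93628276 27.53874307 29.16692862] 158
hook U [-26.18417237  -9.32144887] V [-34.20904574 -31.23300679] Z [ 4.97343651 11.28594033 12.26966937] 24
```

```bash
python3 - <<'E'
from h import *
s,f,W,yaw=wrist(); t=np.array(s["tool_pos"])
L=W-t
for c0,c1 in((180,240),(395,450)):
    P=L[235:310,c0:c1].reshape(-1,3);P=P[np.isfinite(P).all(1)&(P[:,2]>-.05)&(P[:,2]<.05)&(abs(P[:,1])<.02)]
    print(np.percentile(P,1,0).round(4),np.percentile(P,99,0).round(4),len(P))
    i=P[:,2].argsort()[:5]; print(P[i].round(4))
E
cat >/dev/null
```

```text
[-0.0554 -0.0103  0.0009] [-0.0405  0.0122  0.0495] 2341
[[-0.0431  0.0035 -0.0009]
 [-0.0426 -0.0019 -0.0007]
 [-0.0428  0.0049 -0.0005]
 [-0.0428 -0.0086 -0.0004]
 [-0.0426  0.0055 -0.0003]]
[ 0.0414 -0.0102  0.0012] [0.0561 0.0123 0.0492] 2277
[[ 0.0431  0.     -0.0006]
 [ 0.0433  0.0066 -0.0006]
 [ 0.0435 -0.0079 -0.0004]
 [ 0.0433 -0.0067 -0.0004]
 [ 0.0435 -0.0084 -0.0002]]
```

Request:
{"name": "servo_tool", "arguments": {
  "deltas": [
    [[100,0.001,0.01,-0.01,-8],[100,0,0.01,-0.01,-8],[100,0,0.01,-0.01,-8],[100,0,0.01,-0.01,-8],[100,0,0.01,-0.01,-8],[100,0,0.01,-0.01,-8],[100,0,0,-0.01,-8],[100,0,0,-0.01,-8]]
  ]
}}

```text
time: 18.95
tool_pos: [0.3726, -0.3355, 0.1071]
tool_rot: [0.0, 0.975, 0.224, 0.0]
contact_force: [-0.1, -0.8, -0.1]
gripper_width: 1.001
grasp_force: 0.0
```

Request:
{"name": "servo_tool", "arguments": {
  "deltas": [
    [[100,0,0.001,0,-7.3],[100,0,0,-0.01,0],[100,0,0,-0.02,0],[100,0,0,-0.01,0],[100,0,0,0,0],[100,0,0,0,0],[100,0,0,0,0],[100,0,0,0,0]]
  ]
}}

```text
time: 19.75
tool_pos: [0.3726, -0.3365, 0.0682]
tool_rot: [0.001, 0.987, 0.164, 0.0]
contact_force: [-0.1, -0.2, 0.7]
gripper_width: 0.999
grasp_force: 0.0
```

```bash
python3 - <<'E'
from h import *
s,f,W,yaw=wrist(); save(f,"w5",scale=1.0)
t=np.array(s["tool_pos"]); print(s["time"],t.round(4),yaw.round(1))
m=(np.hypot(W[...,0]-.37,W[...,1]+.335)<.06)&(W[...,2]>.024)&(W[...,2]<.04)
hsv=cv2.cvtColor(f["pixels"],cv2.COLOR_RGB2HSV)
P=W[m&(hsv[...,0]>20)&(hsv[...,0]<40)&(hsv[...,1]>100)]
print(mid(P),cv2.minAreaRect((P[:,:2]*1000).astype(np.float32)))
E
```

```text
19.75 [ 0.3726 -0.3365  0.0682] -71.2
(array([ 0.3698, -0.3363]), array([0.0606, 0.0624]), 5117) ((369.3219909667969, -336.6648864746094), (57.04110336303711, 60.74852752685547), 17.77639389038086)
```

View pics/w5.png

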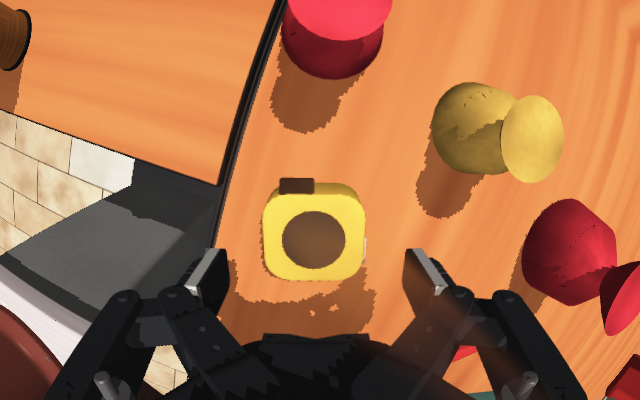

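The tape at (314,232) is square to the fingers and centred between them. I'll go down and close.

Request:
{"name": "servo_tool", "arguments": {
  "deltas": [
    [[100,-0.001,0,-0.02,0],[100,0,0,-0.015,0],[100,0,0,-0.009,0],[100,0,0,0,0],[90,0,0,0,0],[80,0,0,0,0],[70,0,0,0,0],[60,0,0,0,0]]
  ]
}}

```text
time: 20.6
tool_pos: [0.3719, -0.3368, 0.025]
tool_rot: [0.001, 0.987, 0.164, 0.001]
contact_force: [-1.3, 1.6, 5.7]
gripper_width: 0.692
grasp_force: 65.4
```

Request:
{"name": "servo_tool", "arguments": {
  "deltas": [
    [[40,0,0,0,0],[20,0,0,0,0],[0,0,0,0,0],[0,0,0,0,0],[0,0,0,0,0],[0,0,0,0.005,0],[0,0,0,0.01,0],[0,0,0,0.01,0]]
  ]
}}

```text
time: 21.4
tool_pos: [0.371, -0.3357, 0.0487]
tool_rot: [-0.0, 0.987, 0.164, -0.0]
contact_force: [0.4, -1.0, -1.5]
gripper_width: 0.69
grasp_force: 64.8
```

Request:
{"name": "servo_tool", "arguments": {
  "deltas": [
    [[0,0,0,0.03,0],[0,0,0,0.04,0],[0,0.003,0.01,0.04,4],[0,0.006,0.03,0.01,5],[0,0.006,0.035,0,5],[0,0.006,0.035,0,5],[0,0.006,0.035,0,5],[0,0.006,0.035,0,5]]
  ]
}}

```text
time: 22.2
tool_pos: [0.4042, -0.1546, 0.1691]
tool_rot: [0.001, 0.913, 0.407, 0.0]
contact_force: [0.5, -1.1, -1.7]
gripper_width: 0.689
grasp_force: 65.2
```

Request:
{"name": "servo_tool", "arguments": {
  "deltas": [
    [[0,0.006,0.04,0,5],[0,0.006,0.04,0,5],[0,0.006,0.04,0,5],[0,0.006,0.04,0,5],[0,0.006,0.04,0,5],[0,0.006,0.04,0,5],[0,0.005,0.04,0,5],[0,0.005,0.03,0,5]]
  ]
}}

```text
time: 23.0
tool_pos: [0.45, 0.1564, 0.1691]
tool_rot: [0.0, 0.719, 0.695, 0.001]
contact_force: [-0.1, -1.0, -2.1]
gripper_width: 0.692
grasp_force: 65.2
```

Request:
{"name": "servo_tool", "arguments": {
  "deltas": [
    [[0,0,0.03,0,4],[0,0,0.02,0,0],[0,0,0,0,0],[0,0,0,0,0],[0,0,0,0,0],[0,0,0,0,0],[0,0,0,0,0],[0,0,0,0,0]]
  ]
}}

```text
time: 23.8
tool_pos: [0.4503, 0.2036, 0.1683]
tool_rot: [0.0, 0.696, 0.718, 0.0]
contact_force: [-0.1, 0.4, -2.3]
gripper_width: 0.689
grasp_force: 65.2
```

```bash
python3 - <<'E'
from tray import *
save(f,"w6",scale=1.0)
t=np.array(s["tool_pos"]);L=W-t
hsv=cv2.cvtColor(f["pixels"],cv2.COLOR_RGB2HSV)
m=(np.hypot(L[...,0],L[...,1])<.05)&(L[...,2]>-.04)&(L[...,2]<.03)
my=m&(hsv[...,0]>18)&(hsv[...,0]<42)&(hsv[...,1]>90)
P=L[my]; zt=np.percentile(P[:,2],90);print("z",np.percentile(P[:,2],[1,50,99]).round(4));T=P[P[:,2]>zt-.005]
print(mid(T),cv2.minAreaRect((T[:,:2]*1000).astype(np.float32)))
print("plane",np.linalg.lstsq(np.c_[T[:,:2],np.ones(len(T))],T[:,2],rcond=None)[0].round(3))
E
```

```text
23.8 [0.4503 0.2036 0.1683] yaw 1.8 [ 0.27 -0.21  1.99 -0.    1.36  0.24] 0.689350584072952 65.22737797073205
[ 275    0   81   35 2236] med [0.4451 0.367  0.0105] mid (array([0.4449, 0.3637]), array([0.0703, 0.0361]), 2236) rect [445.5 362.8  74.4  38.9   1.9] minE 445.0 379.5 74.4
[291  64  49  49 917] med [0.4471 0.2909 0.0107] mid (array([0.4479, 0.2952]), array([0.0426, 0.0431]), 917) rect [447.4 295.5  44.   44.2  16.9] minE 447.6 295.2 45.6
[ 274  140   82   62 4636] med [0.4505 0.2195 0.0107] mid (array([0.4498, 0.2188]), array([0.0736, 0.0561]), 4636) rect [450.2 218.   74.8  59.8   2.1] minE 449.8 217.5 93.5
[ 249  219  130  103 5681] med [0.4432 0.2034 0.1719] mid (array([0.4501, 0.2007]), array([0.0574, 0.0556]), 5681) rect [436.8 138.  190.7  66.2  77.8] minE 429.7 139.3 195.5
z [-0.0207  0.0035  0.005 ]
(array([-0.0001, -0.0023]), array([0.0579, 0.0562]), 8077) ((-0.058979034423828125, 0.8527908325195312), (60.965354919433594, 65.978271484375), 1.4704371690750122)
plane [-0.001 -0.008  0.004]
```

View pics/w6.png

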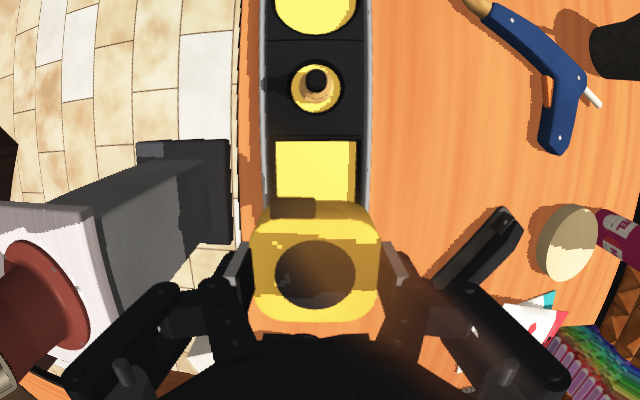

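The nozzle stands centred at (316,82). The tape is held level with its tab toward +y, so I'll shift it 3 mm to −y for clearance and lower it.

Request:
{"name": "servo_tool", "arguments": {
  "deltas": [
    [[0,-0.001,0.005,-0.02,0],[0,0,0,-0.03,0],[0,0,0,-0.03,0],[0,0,0,-0.025,0],[0,0,0,-0.015,0],[0,0,0,-0.002,0],[0,0,0,0,0],[0,0,0,0,0]]
  ]
}}

```text
time: 24.65
tool_pos: [0.4502, 0.2094, 0.0477]
tool_rot: [0.001, 0.696, 0.718, 0.001]
contact_force: [-0.1, -0.3, -2.5]
gripper_width: 0.69
grasp_force: 65.2
```

Request:
{"name": "servo_tool", "arguments": {
  "deltas": [
    [[0,0,0,-0.003,0],[0,0,0,-0.002,0],[0,0,0,-0.002,0],[0,0,0,-0.001,0],[0,0,0,0,0],[0,0,0,0,0],[0,0,0,0,0],[0,0,0,0,0]]
  ]
}}

```text
time: 25.45
tool_pos: [0.4492, 0.2091, 0.0384]
tool_rot: [0.0, 0.696, 0.718, 0.0]
contact_force: [-0.8, 0.1, -2.1]
gripper_width: 0.689
grasp_force: 65.2
```

Request:
{"name": "servo_tool", "arguments": {
  "deltas": [
    [[0,0,0,-0.001,0],[0,0,0,-0.001,0],[0,0,0,-0.001,0],[0,0,0,0,0],[0,0,0,0,0],[0,0,0,0,0],[0,0,0,0,0],[0,0,0,0,0]]
  ]
}}

```text
time: 26.25
tool_pos: [0.4494, 0.2091, 0.037]
tool_rot: [-0.0, 0.696, 0.718, -0.0]
contact_force: [-6.1, -2.4, 10.8]
gripper_width: 0.69
grasp_force: 66.7
```

Request:
{"name": "servo_tool", "arguments": {
  "deltas": [
    [[75,0,0,0,0],[82,0,0,0,0],[90,0,0,0,0],[98,0,0,0,0],[98,0,0,0.003,0],[98,0,0,0.015,0],[98,0,0,0.03,0],[98,0,0,0.04,0]]
  ]
}}

```text
time: 27.05
tool_pos: [0.4475, 0.2085, 0.1222]
tool_rot: [-0.001, 0.696, 0.718, -0.002]
contact_force: [0.1, 0.1, -0.2]
gripper_width: 0.981
grasp_force: 0.0
```

Request:
{"name": "servo_tool", "arguments": {
  "deltas": [
    [[100,0,0,0.04,0],[100,0,-0.03,0.02,0],[100,0.003,-0.04,0,-0.6],[100,0.003,-0.04,0,-0.6],[100,0.003,-0.04,0,-0.6],[100,0.003,-0.04,0,0],[100,0.003,-0.04,0,0],[100,0.003,-0.04,0,0]]
  ]
}}

```text
time: 27.85
tool_pos: [0.467, -0.0625, 0.1836]
tool_rot: [0.0, 0.707, 0.707, 0.0]
contact_force: [1.6, 0.3, -0.8]
gripper_width: 0.998
grasp_force: 0.0
```

Request:
{"name": "servo_tool", "arguments": {
  "deltas": [
    [[100,0.003,-0.04,0,0],[100,0.003,-0.04,0,0],[100,0.003,-0.04,0,0],[100,0.003,-0.04,0,0],[100,0.003,-0.04,0,0],[100,0.003,-0.04,0,0],[100,0.003,-0.04,0,0],[100,0.002,-0.02,0,0]]
  ]
}}

```text
time: 28.65
tool_pos: [0.4899, -0.3639, 0.1834]
tool_rot: [0.0, 0.708, 0.706, -0.0]
contact_force: [-0.1, 0.2, -0.4]
gripper_width: 1.001
grasp_force: 0.0
```

```bash
python3 - <<'E'
from h import *
s,f,W,yaw=wrist()
print(s["time"],np.round(s["tool_pos"],4),"yaw",yaw.round(1))
px=f["pixels"].astype(int); red=(px[...,0]>90)&(px[...,1]<.5*px[...,0])&(px[...,2]<.7*px[...,0])
D=np.hypot(W[...,0]-.49,W[...,1]+.306)
m=red&(D<.05)
for z0,z1 in((.066,.08),(.055,.066),(.04,.05),(.03,.04),(.015,.03)):
    P=W[m&(W[...,2]>z0)&(W[...,2]<z1)]
    if len(P)>5: print(z0,mid(P),cv2.minEnclosingCircle((P[:,:2]*1000).astype(np.float32)))
P=obj(W,(.469,-.416),.05,.066,.08); print("gold",mid(P) if len(P)>5 else None)
E
```

```text
28.65 [ 0.4899 -0.3639  0.1834] yaw -0.1
0.066 (array([ 0.4928, -0.3066]), array([0.0411, 0.0416]), 2455) ((492.7998962402344, -306.6212463378906), 22.283023834228516)
0.03 (array([ 0.4923, -0.2981]), array([0.051 , 0.0338]), 242) ((492.49755859375, -306.5208740234375), 26.57854652404785)
0.015 (array([ 0.493 , -0.3027]), array([0.0591, 0.0479]), 209) ((492.9201354980469, -306.4656677246094), 29.798616409301758)
gold (array([ 0.4693, -0.4174]), array([0.041 , 0.0412]), 1721)
```

Request:
{"name": "servo_tool", "arguments": {
  "deltas": [
    [[100,0.003,0.02,0,0],[100,0,0.02,0,0],[100,0,0.017,-0.01,0],[100,0,0,-0.03,0],[100,0,0,-0.03,0],[95,0,0,-0.03,0],[90,0,0,-0.023,0],[80,0,0,0,0]]
  ]
}}

```text
time: 29.5
tool_pos: [0.4903, -0.2995, 0.0556]
tool_rot: [-0.005, 0.706, 0.708, -0.0]
contact_force: [-0.1, 0.6, -1.0]
gripper_width: 0.8
grasp_force: 0.0
```

Request:
{"name": "servo_tool", "arguments": {
  "deltas": [
    [[70,0,0,0,0],[60,0,0,0,0],[50,0,0,0,0],[40,0,0,0,0],[20,0,0,0,0],[0,0,0,0,0],[0,0,0,0,0],[0,0,0,0,0]]
  ]
}}

```text
time: 30.3
tool_pos: [0.4941, -0.305, 0.0631]
tool_rot: [0.002, 0.707, 0.707, -0.0]
contact_force: [-2.6, 1.1, 7.9]
gripper_width: 0.45
grasp_force: 59.2
```

Request:
{"name": "servo_tool", "arguments": {
  "deltas": [
    [[0,0,0,0.003,0],[0,0,0,0.004,0],[0,0,0,0.004,0],[0,0,0,0.004,0],[0,0,0,0,0],[0,0,0,0,0],[0,0,0,0,0],[0,0,0,0,0]]
  ]
}}

```text
time: 31.1
tool_pos: [0.493, -0.3038, 0.075]
tool_rot: [-0.0, 0.707, 0.707, -0.0]
contact_force: [0.2, 0.1, -0.8]
gripper_width: 0.449
grasp_force: 60.2
```

```bash
python3 - <<'E'
from h import *
s,f,W,yaw=wrist(); save(f,"w7"); print(np.round(s["tool_pos"],4),s["contact_force"],s["gripper_width"],s["grasp_force"])
E
```

```text
[ 0.493  -0.3038  0.075 ] [ 0.19601772  0.06690807 -0.78743666] 0.4492858137137885 60.222890734439716
```

View pics/w7.png

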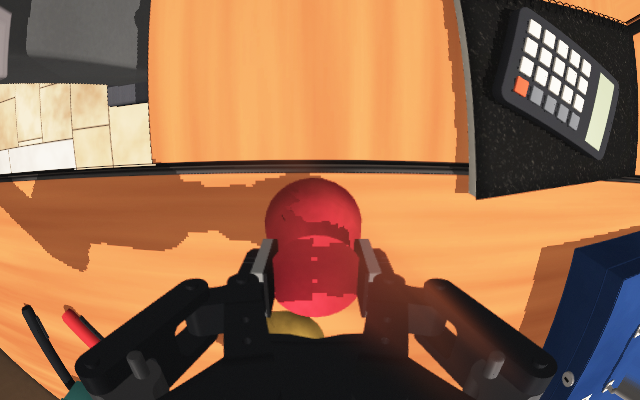

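The weight is held by its frill at (315,280) and lifted clear. I'll carry it gently to the weight block.

Request:
{"name": "servo_tool", "arguments": {
  "deltas": [
    [[0,0,0,0.01,0],[0,0,0,0.02,0],[0,0,0,0.025,0],[0,0,0,0.03,0],[0,0,0,0.025,0],[0,0,0.005,0.015,0],[0,-0.001,0.015,0,0],[0,-0.002,0.025,0,0]]
  ]
}}

```text
time: 31.95
tool_pos: [0.4898, -0.2583, 0.1999]
tool_rot: [-0.0, 0.707, 0.707, 0.0]
contact_force: [-0.5, 0.3, -1.9]
gripper_width: 0.447
grasp_force: 60.3
```

Request:
{"name": "servo_tool", "arguments": {
  "deltas": [
    [[0,-0.002,0.035,0,0],[0,-0.002,0.035,0,0],[0,-0.002,0.035,0,0],[0,-0.002,0.035,0,0],[0,-0.002,0.035,0,0],[0,-0.002,0.035,0,0],[0,-0.002,0.035,0,0],[0,-0.002,0.035,0,0]]
  ]
}}

```text
time: 32.75
tool_pos: [0.4723, 0.0234, 0.1982]
tool_rot: [-0.001, 0.707, 0.707, -0.001]
contact_force: [0.3, 0.3, -1.7]
gripper_width: 0.447
grasp_force: 60.4
```

Request:
{"name": "servo_tool", "arguments": {
  "deltas": [
    [[0,-0.003,0.035,0,0],[0,-0.003,0.035,0,0],[0,-0.003,0.035,0,0],[0,-0.003,0.035,0,0],[0,-0.003,0.035,0,0],[0,-0.003,0.03,0,0],[0,-0.003,0.025,0,0],[0,-0.003,0.02,0,0]]
  ]
}}

```text
time: 33.55
tool_pos: [0.4478, 0.2727, 0.1981]
tool_rot: [-0.001, 0.706, 0.708, -0.002]
contact_force: [-0.7, -0.7, -1.9]
gripper_width: 0.449
grasp_force: 60.4
```

Request:
{"name": "servo_tool", "arguments": {
  "deltas": [
    [[0,-0.002,0.02,0,0],[0,-0.001,0.01,0,0],[0,0,0,0,0],[0,0,0,0,0],[0,0,0,0,0],[0,0,0,0,0],[0,0,0,0,0],[0,0,0,0,0]]
  ]
}}

```text
time: 34.35
tool_pos: [0.4473, 0.3007, 0.2004]
tool_rot: [0.0, 0.707, 0.707, 0.0]
contact_force: [-0.6, -0.4, -1.8]
gripper_width: 0.449
grasp_force: 60.4
```

```bash
cat > hold2.py <<'E'
from tray import *
t=np.array(s["tool_pos"]);L=W-t
px=f["pixels"].astype(int); red=(px[...,0]>60)&(px[...,1]<.5*px[...,0])&(px[...,2]<.7*px[...,0])
m=red&(np.hypot(L[...,0],L[...,1])<.06)&(abs(L[...,2])<.08)
P=L[m]; print("z",np.percentile(P[:,2],[0.5,50,99.5]).round(4))
for z in np.arange(-.06,.03,.01):
    q=P[abs(P[:,2]-z)<.005]
    if len(q)>10: print(z.round(3),mid(q),"ymax",q[:,1].max().round(4))
T=P[P[:,2]>np.percentile(P[:,2],95)-.004]
print("top",mid(T),np.linalg.lstsq(np.c_[T[:,:2],np.ones(len(T))],T[:,2],rcond=None)[0].round(3))
E
python3 - <<'E'
from hold2 import *
save(f,"w8")
E
```

```text
34.35 [0.4473 0.3007 0.2004] yaw -0.0 [ 0.45 -0.12  1.86 -0.    1.4   0.45] 0.4487185577887199 60.35145957022905
[ 275   65   74   73 4197] med [0.4445 0.3812 0.0106] mid (array([0.4445, 0.3812]), array([0.0708, 0.0703]), 4197) rect [4.444e+02 3.812e+02 7.350e+01 7.480e+01 2.000e-01] minE 444.9 381.2 75.6
[296 163  41  19 268] med [0.4485 0.3092 0.0109] mid (array([0.448 , 0.3073]), array([0.039 , 0.0182]), 268) rect [448.9 308.3  19.8  42.3  87.3] minE 448.5 298.4 42.3
z [-0.0584  0.0057  0.0437]
-0.06 (array([-0.0019,  0.0153]), array([0.0614, 0.0278]), 293) ymax 0.0294
-0.05 (array([-0.0016,  0.0151]), array([0.0587, 0.0258]), 692) ymax 0.029
-0.04 (array([-0.0012,  0.0133]), array([0.0563, 0.0259]), 779) ymax 0.0266
-0.03 (array([-0.0008,  0.0129]), array([0.05  , 0.0226]), 1562) ymax 0.0252
-0.02 (array([-0.0003,  0.0093]), array([0.0401, 0.0194]), 1635) ymax 0.02
-0.01 (array([0.0009, 0.0075]), array([0.0397, 0.0072]), 34) ymax 0.0112
0.0 (array([ 0.0113, -0.0009]), array([0.0407, 0.0247]), 153) ymax 0.0115
0.01 (array([ 0.0007, -0.0022]), array([0.038 , 0.0409]), 5925) ymax 0.0199
0.02 (array([0.0199, 0.0007]), array([0.0014, 0.0211]), 194) ymax 0.0115
top (array([ 0.0017, -0.0022]), array([0.04  , 0.0408]), 6338) [0.184 0.109 0.008]
```

View pics/w8.png

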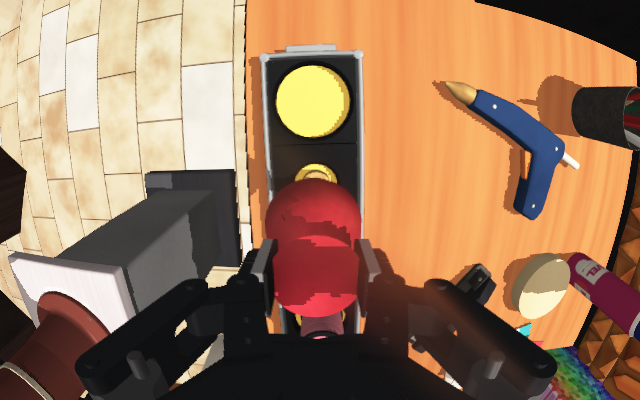

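Request:
{"name": "servo_tool", "arguments": {
  "deltas": [
    [[0,-0.001,0.02,0,0],[0,0,0.03,0,0],[0,0,0.022,0,0],[0,0,0.01,-0.02,0],[0,0,0,-0.025,0],[0,0,0,-0.025,0],[0,0,0,-0.025,0],[0,0,0,-0.01,0]]
  ]
}}

```text
time: 35.2
tool_pos: [0.4446, 0.382, 0.0922]
tool_rot: [-0.0, 0.707, 0.707, -0.002]
contact_force: [-0.9, -0.0, -1.7]
gripper_width: 0.454
grasp_force: 60.4
```

Request:
{"name": "servo_tool", "arguments": {
  "deltas": [
    [[0,0,0,-0.005,0],[0,0,0,-0.004,0],[0,0,0,-0.003,0],[0,0,0,-0.002,0],[0,0,0,-0.001,0],[0,0,0,-0.001,0],[0,0,0,0,0],[0,0,0,0,0]]
  ]
}}

```text
time: 36.0
tool_pos: [0.4462, 0.3831, 0.0795]
tool_rot: [0.0, 0.707, 0.707, 0.0]
contact_force: [-0.1, 0.2, -0.4]
gripper_width: 0.447
grasp_force: 60.4
```

Request:
{"name": "servo_tool", "arguments": {
  "deltas": [
    [[0,0,0,-0.001,0],[0,0,0,-0.001,0],[0,0,0,-0.001,0],[0,0,0,-0.001,0],[0,0,0,0,0],[0,0,0,0,0],[0,0,0,0,0],[0,0,0,0,0]]
  ]
}}

```text
time: 36.8
tool_pos: [0.4462, 0.3831, 0.0754]
tool_rot: [-0.0, 0.707, 0.707, 0.0]
contact_force: [-0.4, -0.7, -0.3]
gripper_width: 0.448
grasp_force: 60.5
```

Request:
{"name": "servo_tool", "arguments": {
  "deltas": [
    [[0,0,0,-0.001,0],[0,0,0,-0.001,0],[0,0,0,-0.001,0],[0,0,0,0,0],[0,0,0,0,0],[0,0,0,0,0],[0,0,0,0,0],[0,0,0,0,0]]
  ]
}}

```text
time: 37.6
tool_pos: [0.4465, 0.3839, 0.0752]
tool_rot: [-0.0, 0.707, 0.707, 0.0]
contact_force: [-5.0, -1.9, 13.1]
gripper_width: 0.451
grasp_force: 61.3
```

```bash
python3 - <<'E'
from hold2 import *
E
```

```text
37.6 [0.4465 0.3839 0.0752] yaw 0.0 [0.58 0.13 1.83 0.   1.18 0.58] 0.45058491820118163 61.28664288204163
[ 258  170  108   69 1031] med [0.4402 0.4085 0.0107] mid (array([0.4433, 0.3955]), array([0.07  , 0.0462]), 1031) rect [439.4 399.   73.3  38.8  17. ] minE 444.4 382.7 73.4
z [-0.058   0.0058  0.021 ]
-0.06 (array([-0.0011,  0.0133]), array([0.0608, 0.0301]), 234) ymax 0.0286
-0.05 (array([-0.0019,  0.0142]), array([0.0585, 0.0262]), 684) ymax 0.0275
-0.04 (array([-0.0016,  0.014 ]), array([0.0546, 0.0236]), 761) ymax 0.0262
-0.03 (array([-0.0009,  0.0122]), array([0.0498, 0.0226]), 1545) ymax 0.0246
-0.02 (array([-0.0007,  0.0093]), array([0.0386, 0.0188]), 1556) ymax 0.0209
-0.01 (array([0.0007, 0.0072]), array([0.0392, 0.0075]), 28) ymax 0.011
0.0 (array([ 0.0062, -0.0016]), array([0.0284, 0.0256]), 73) ymax 0.0114
0.01 (array([ 0.0007, -0.0023]), array([0.038, 0.041]), 5978) ymax 0.0195
0.02 (array([0.0199, 0.0003]), array([0.0014, 0.0219]), 164) ymax 0.0116
top (array([ 0.0007, -0.0023]), array([0.0381, 0.041 ]), 6182) [0.042 0.002 0.007]
```

It rests on the floor at the expected height. I'll release gently and retreat, viewing the whole tray from −y.

Request:
{"name": "servo_tool", "arguments": {
  "deltas": [
    [[0,0,0,0.001,0],[50,0,0,0.001,0],[58,0,0,0,0],[66,0,0,0,0],[75,0,0,0,0],[85,0,0,0.01,0],[95,0,0,0.02,0],[100,0,0,0.03,0]]
  ]
}}

```text
time: 38.45
tool_pos: [0.4451, 0.3823, 0.1334]
tool_rot: [-0.0, 0.707, 0.707, -0.002]
contact_force: [-0.7, 0.1, -0.4]
gripper_width: 1.001
grasp_force: 0.0
```

Request:
{"name": "servo_tool", "arguments": {
  "deltas": [
    [[100,0,0,0.04,0],[100,0,-0.03,0.04,0],[100,0,-0.04,0.04,0],[100,0,-0.04,0.03,0],[100,0,-0.04,0.01,0],[100,0,-0.04,0,0],[100,0,-0.04,0,0],[100,0,-0.03,0,0]]
  ]
}}

```text
time: 39.25
tool_pos: [0.446, 0.1258, 0.2907]
tool_rot: [0.001, 0.707, 0.707, 0.001]
contact_force: [0.6, 1.0, 0.5]
gripper_width: 1.001
grasp_force: 0.0
```

Request:
{"name": "servo_tool", "arguments": {
  "deltas": [
    [[100,0,-0.03,0,0],[100,0,-0.02,0,0],[100,0,0,0,0],[100,0,0,0,0],[100,0,0,0,0],[100,0,0,0,0],[100,0,0,0,0],[100,0,0,0,0]]
  ]
}}

```text
time: 40.05
tool_pos: [0.4461, 0.0782, 0.2896]
tool_rot: [-0.0, 0.707, 0.708, -0.0]
contact_force: [0.2, 0.1, -0.1]
gripper_width: 1.002
grasp_force: 0.0
```

```bash
python3 - <<'E'
from h import *
s,f,W,yaw=wrist(); save(f,"w9"); print(s["time"],np.round(s["tool_pos"],4),s["contact_force"])
for n,c,b,h,r in[("noz",(.4475,.2953),.08,.08,.03),("rib",(.453,.124),.06,.064,.045),("wt",(.4447,.3812),.07,.072,.04),("tape",(.4505,.2094),.03,.03,.042)]:
    P=obj(W,c,r,b+.004,b+.02)
    if len(P)>10: 
        a=np.linalg.lstsq(np.c_[P[:,:2]-c,np.ones(len(P))],P[:,2],rcond=None)[0]
        print(n,mid(P),"d",(np.array(mid(P)[0])-c).round(4),"ztop-expected",(np.median(P[:,2])-.010-h).round(4),"slope",a[:2].round(3))
E
```

```text
40.05 [0.4461 0.0782 0.2896] [ 0.20162926  0.0783727  -0.09964431]
rib (array([0.4549, 0.1229]), array([0.0509, 0.0503]), 1816) d [ 0.0019 -0.0011] ztop-expected 0.001 slope [ 0. -0.]
tape (array([0.4503, 0.2087]), array([0.059 , 0.0627]), 2314) d [-0.0002 -0.0007] ztop-expected 0.0008 slope [ 0.003 -0.005]
```

View pics/w9.png

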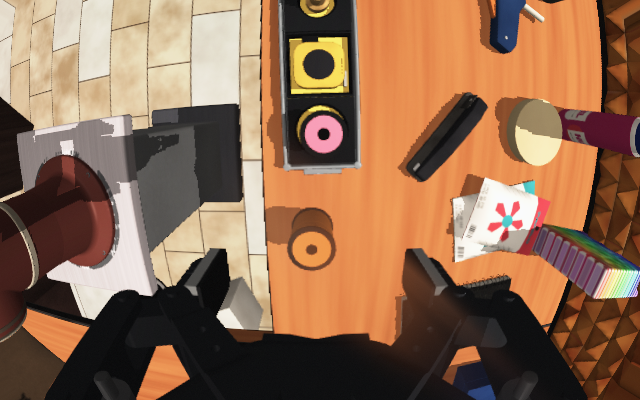

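The ribbon and tape are seated at (323,134) and (319,65), level and at floor height. The gold spool is untouched. Now the other two.

Request:
{"name": "servo_tool", "arguments": {
  "deltas": [
    [[100,0,0.03,0,0],[100,0,0.03,0,0],[100,0,0.03,0,0],[100,0,0.03,0,0],[100,0,0.03,0,0],[100,0,0.03,0,0],[100,0,0,0,0],[100,0,0,0,0]]
  ]
}}

```text
time: 40.9
tool_pos: [0.446, 0.258, 0.2894]
tool_rot: [0.0, 0.706, 0.708, -0.0]
contact_force: [0.3, -0.2, 0.2]
gripper_width: 1.002
grasp_force: 0.0
```

```bash
python3 - <<'E'
from h import *
s,f,W,yaw=wrist(); print(s["time"],np.round(s["tool_pos"],4))
for n,c,b,h,r in[("noz",(.4475,.2953),.08,.08,.03),("wt",(.4447,.3812),.07,.072,.04)]:
    P=obj(W,c,r,b+.004,b+.02)
    if len(P)>10: 
        a=np.linalg.lstsq(np.c_[P[:,:2]-c,np.ones(len(P))],P[:,2],rcond=None)[0]
        print(n,mid(P),"d",(np.array(mid(P)[0])-c).round(4),"ztop-expected",(np.median(P[:,2])-.010-h).round(4),"slope",a[:2].round(3))
g=grab("scene"); G=world(g)
for n,c,h in(("goldrib",(.44,-.016),.075),("goldw",(.469,-.416),.072)):
    P=obj(G,c,.06,h-.004,h+.012); print(n,mid(P) if len(P)>5 else "hidden")
E
```

```text
40.9 [0.446  0.258  0.2894]
noz (array([0.4485, 0.2962]), array([0.0139, 0.0139]), 152) d [0.001  0.0009] ztop-expected 0.0 slope [-0.044 -0.054]
wt (array([0.4452, 0.3809]), array([0.0415, 0.0413]), 1289) d [ 0.0005 -0.0003] ztop-expected -0.0006 slope [ 0.003 -0.004]
goldrib (array([ 0.4395, -0.016 ]), array([0.057 , 0.0576]), 200)
goldw (array([ 0.4675, -0.4165]), array([0.0416, 0.0407]), 122)
```

All four items are centred within 2 mm, upright and on the floor, and both gold items haven't moved. Handing in.

```bash
python3 -c "
from plant import manip
print(manip.job_done())"
```

```text
the job is handed in; nothing more can be done
None
```

The job is handed in: the nozzle, pink ribbon, small red weight and tape measure sit upright on the floor of their own cut-outs, within about 2 mm of centre by camera, and both gold items are where they started; the hand-in returned no verdict.

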